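Wedge the spring clip off a grinder spindle

TASK

Take the red-handled wedge out of its wooden block and slide its blade down between the orange spring clip's bow and the upright spindle, so that it spreads the clip and eases it right off the spindle; push gently (well under 40 N), stop once the clip is off instead of driving the blade onto the metal below, and do not pull the clip with the fingers. Leave the clip lying free on the aluminium clamp plate, stand the wedge back in its block, let go, and leave everything else where it is.

Things in the scene. Friction and masses are not known exactly. Their poses are not given: they have to be found in the camera images.
- wedge_grip (a point): Centre of the red handle of the wedge, a 0.1 to 0.2 kg hand tool standing point down in the wooden block. Handle 22 mm (x) by 26 mm (y) by 64 mm high; z up. Under it a 32 x 28 x 4 mm collar, its underside 37 mm below this point, rests on the block. Below that the blade (see blade_back) sticks out 41 to 65 mm: it is clamped at a length that differs each time and is not reported.
- blade_back (a point): On the wedge, level with the collar's underside, in the plane of the blade's flat back (x +10 mm from wedge_grip, 37 mm lower; same axes). The tip is 41 to 65 mm below here: find it by touch or sight. The blade is 12 mm wide (y). The back, towards +x, faces the spindle. The other face slopes: 2.5 mm thick at the tip, evenly to 20 mm thick at 29 mm above the tip, then constant.
- holder_hole0 (a point): Centre of the mouth of the hole in the fixed wooden block (80 x 70 x 75 mm high, mouth on its top face). The hole is 24 mm (x) by 16 mm (y), 71 mm deep. The wedge's blade stands in it with the collar on the block, wedge_grip 37 mm above this point; at the start the wedge's x axis lies along this x axis.
- spindle_top (a point): Centre of the top end of the fixed upright steel spindle of the wheel stand (green base, brown grinding wheel lying flat, aluminium clamp plate on it). Spindle 25 mm in diameter; the plate's top lies 16 mm lower. The 8 mm just above the plate are a groove 20 mm in diameter, in which the clip sits. x points from the slot to the spindle, z up.
- slot (a point): Middle of the slot in the clamp plate (110 x 96 mm), at the plate's top; axes as spindle_top, which is 31 mm towards +x. The slot is 20 mm wide (y), runs from the spindle's side to 19 mm towards -x from here, and takes the wedge's blade; it is open to only 20 mm below the plate's top, where there is solid metal: the tip must not be driven onto it. The clip comes off with the tip some 12 to 18 mm below the plate's top.
- clip_mid (a point): Point on the orange spring clip midway between its gripping pads, half-way up its 6 mm thickness; with the clip on, it is on the spindle's axis, 3 mm above the plate. z up. Two sprung jaws run from the bow to noses near x = +6 mm that grip the groove. When off, this point is about 14 to 17 mm from the axis. A clip that is on cannot be lifted. (A like clip in the blue tray is a spare.)
- clip_bow (a point): Middle of the top of the clip's straight bow, a bar 6 mm (x) by 44 mm (y), 21.5 mm towards -x from clip_mid; same axes. Between its inner face (3 mm towards +x) and the spindle's side is a 6 mm gap for the wedge, 16 mm wide in y. Moving the bow some 6 to 11 mm away from the spindle (10 to 15 N) spreads the jaws; then they close by themselves and push the clip on, off the spindle.
There are look-alikes about, which are no part of the job. What is shaped like the part that bears clip_mid but turquoise is not meant.

How it is judged:
By the outcome, as a careful person would: the job done as asked, in the order asked, and still so for the second after the job is handed in, with the robot touching nothing.
It also fails if it takes over 72 s, if anything falls off the work surface, if the arm or the gripper's body presses on something with over 40 N, if the wrist force passes 120 N, or if a joint passes its speed limit or range.

ROBOT

A 7-joint arm with a two-finger parallel gripper is mounted at the origin on the work surface. World frame = base frame: x ahead of the robot, y to its left, z up, the work surface at z = 0. Lengths are in mm, angles in rad, forces in N, time in s.
With the tool pointing down it reaches from about 400 to 850 mm from the base axis. Payload 10.4 kg.
Tool frame: the origin (TCP) lies midway between the tips of the shut fingers; the grasp point (between the pads) lies 19 mm behind it; z points along the fingers, x is the direction in which the jaws open and shut, and the axes are right-handed (so a half turn about z gives the same grasp; the last joint's range is limited). The gripper opens to 85 mm and grips with 20 to 120 N. Pads are 22 mm wide; open, the fingers measure 114 mm over their backs; the gripper's body (76 mm by 85 mm) begins 54 mm behind the grasp point. The pads swing forward as they close: fully open they stand 13 mm farther back than shut.
Start: joints at [-1.296, 0.332, -0.065, 1.46, 0.022, 1.35, -0.088], TCP at [183.373, 597.516, 231.338] pointing down, gripper open.
Joint ranges: [-2.6, 2.6], [-0.5, 2.12], [-1.47, 1.34], [0.16, 2.42], [-1.27, 4.41], [0.06, 2.06], [-2.6, 2.6]. Speed limits (rad/s): [2.22, 2.22, 2.79, 2.79, 3.14, 3.14, 3.14].

INTERFACE

Orientations are given as a rotation vector (axis times angle).
In Python, from station import observe, snapshot, camera_params, job_done gives the robot as it stands.
- The arm moves only by the shell command python3 -m pendant 'ROWS' [OPENING]. ROWS is JSON, a list that holds one entry, the list of rows, each a list of 4 numbers: the shift along the tool's x, y, z in m, then the turn about the tool's z in rad. In form: [[[tx, ty, tz, roll], ...]]. A call has 1 to 20 rows; each row shifts and turns the commanded pose from where the row before left it, along the tool's axes as they then stand; what a row does not reach is not made up. A row lasts 1/10 s, in which the tool goes at most 50 mm and 8.59 degrees, less where a joint would pass 70% of its speed; a pose out of reach is approached as far as the arm can. A call with a gripper value outside its range is refused whole. OPENING is the opening, from 0 (shut) to 1 (fully open), set as the call begins (- or left out, the last holds). The fingers move at their own pace and stop on an object; the grip force is fixed at half the most. Time passes only in rows, so rows that do not move let the fingers close. It gives the time, the measured TCP pose, the force and the opening at its end, in the units of the state.
- observe(): the state, without advancing time (a new reading comes with each control period).
- snapshot(name): name is "side" or "top"; returns (picture, depth): 384x512x3 uint8, red, green, blue; 384x512 float32, mm along the optical axis (not along the pixel's ray), 0 where there is no reading.
- camera_params(name): a dict with "fx", "fy", "cx", "cy" (pixels), "position" and "orientation" of the camera in the world. Camera axes: x right, y up, looking along -z (the intrinsics and any distortion apply to the point x, -y, -z); pixel columns grow to the right and rows downward; lengths in mm; the calibration is good to about 2 mm. A picture is of the moment at which its call begins. camera_params takes no time and is no camera call.
- job_done(): hands the job in, once; it reports no verdict.
The state is a dict: "t": time; "joint_pos": joint angles; "qvel": joint speeds; "effort": joint torques, N m; "tool_pos": TCP position; "tcp_rot": TCP orientation; "wrist_force": force on the tool from outside, world axes, zero at the start; "moment": the same for the moment, N m; "opening": finger opening in mm.
Only numpy, scipy, OpenCV 4.12 (cv2) and the standard library are available. Lean on these libraries where they do the work, as an engineer would, in place of code of your own. Each camera call takes 0.05 s, during which the arm holds its last target.

## Working session

There is one attempt and no reset: what is moved stays moved. The work goes in short steps, Python scripts to look and compute and a shell command to move; the robot and the scene stay as the last step left them, time stands still between calls to the robot, and variables do not carry over. Pictures are saved under pics/ and viewed, and the job is handed in when it is done.

```bash
ls; mkdir -p pics; python3 - <<'E'
from station import *
import cv2,numpy as np
print(observe())
for n in("side","top"):
    p,d=snapshot(n); cv2.imwrite(f"pics/{n}0.png",p[:,:,::-1]); np.savez(f"pics/{n}0.npz",p=p,d=d); print(n,camera_params(n), (d>0).mean())
E
```

```text
pics
{'t': 0.0, 'joint_pos': array([-1.29558702,  0.33286796, -0.06472301,  1.46096427,  0.02158576,
        1.34989642, -0.08849456]), 'qvel': array([ 3.42756735e-05, -1.22736518e-03,  1.11719178e-03,  2.88071643e-04,
        1.18137288e-03, -1.09502062e-03, -2.97164041e-04]), 'effort': array([-4.10475222e-04, -6.25444365e+01,  4.86177730e-02, -3.91607666e+01,
        1.60815421e-02,  9.59867612e-03, -8.18061096e-06]), 'tool_pos': array([183.26646257, 597.12325769, 230.50747003]), 'tcp_rot': array([ 2.52565992e+00,  1.86682361e+00, -1.77548926e-03]), 'wrist_force': array([ 0.14534769,  1.21798441, -0.07966165]), 'moment': array([ 0.02339321,  0.00475088, -0.03021551]), 'opening': 85.23866626424709}
side {'fx': 403.56381134512804, 'fy': 403.56381134512804, 'cx': 251.29997926238207, 'cy': 193.80086983246306, 'position': array([ 333.84305075, -631.6814011 ,  683.11144895]), 'orientation': array([ 0.82391816, -0.11242914, -0.2965274 ])} 0.9959767659505209
top {'fx': 494.3940632749168, 'fy': 494.3940632749168, 'cx': 261.9895691596337, 'cy': 195.13614451820138, 'position': array([ 463.39930306,   10.78863192, 1151.55949312]), 'orientation': array([ 0.05558497, -0.07554765, -1.55458924])} 0.9959309895833334
```

View pics/side0.png

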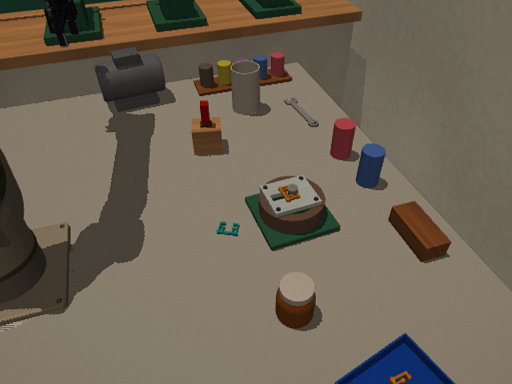

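View pics/top0.png

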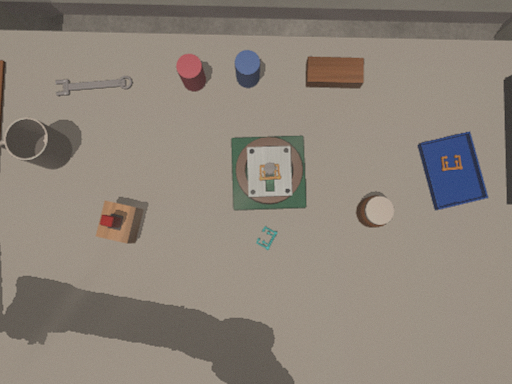

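The wedge could be confused with the red can (side 342,138), the red cup in the rack (277,65) and the block's own shadow side. The only red handle standing in a wooden block is at side (205,113) / top (107,221). For the clip, the candidates are the orange one on the plate (side 290,193; top 270,172), the orange spare in the blue tray (top 452,162) and the turquoise one (top 266,238). I choose the orange one on the plate.

```bash
cat > h.py <<'E'
import numpy as np,cv2
from scipy.spatial.transform import Rotation as R
from station import *
def load(n,k): z=np.load(f"pics/{n}{k}.npz"); return z['p'],z['d']
def snap(n,k):
    p,d=snapshot(n); np.savez(f"pics/{n}{k}.npz",p=p,d=d); return p,d
def ray(n,u,v):
    c=camera_params(n); u=np.asarray(u,float);v=np.asarray(v,float)
    l=np.stack([(u-c['cx'])/c['fx'],-(v-c['cy'])/c['fy'],-np.ones_like(u)],-1)
    return c['position'], l@R.from_rotvec(c['orientation']).as_matrix().T
def plane(n,u,v,z):
    o,r=ray(n,u,v); return o+r*((z-o[2])/r[...,2])[...,None]
def dep(n,u,v,d):
    o,r=ray(n,u,v); return o+r*np.asarray(d)[...,None]
def cloud(n,d):
    v,u=np.mgrid[:384,:512]; return dep(n,u,v,d)
def proj(n,P):
    c=camera_params(n); q=(np.asarray(P)-c['position'])@R.from_rotvec(c['orientation']).as_matrix()
    return np.stack([c['cx']-c['fx']*q[...,0]/q[...,2],c['cy']+c['fy']*q[...,1]/q[...,2]],-1)
def crop(n,p,x0,y0,w,h,s,name):
    cv2.imwrite(f"pics/{name}.png",cv2.resize(p[y0:y0+h,x0:x0+w,::-1],None,fx=s,fy=s,interpolation=cv2.INTER_CUBIC))
E
python3 - <<'E'
from h import *
ims=[]
for n,boxes in (("top",[(220,125,100,95),(75,180,100,95)]),("side",[(240,165,100,95),(160,85,100,95)])):
    p,d=load(n,0)
    for b in boxes:
        x,y,w,h=b; ims.append(cv2.resize(p[y:y+h,x:x+w,::-1],(400,300) if 0 else (400,380),interpolation=cv2.INTER_CUBIC)[:300*1+80])
a=np.vstack([np.hstack(ims[:2]),np.hstack(ims[2:])]); a=cv2.resize(a,(632,600)); cv2.imwrite("pics/crops0.png",a)
E
```

```text
(no output)
```

View pics/crops0.png

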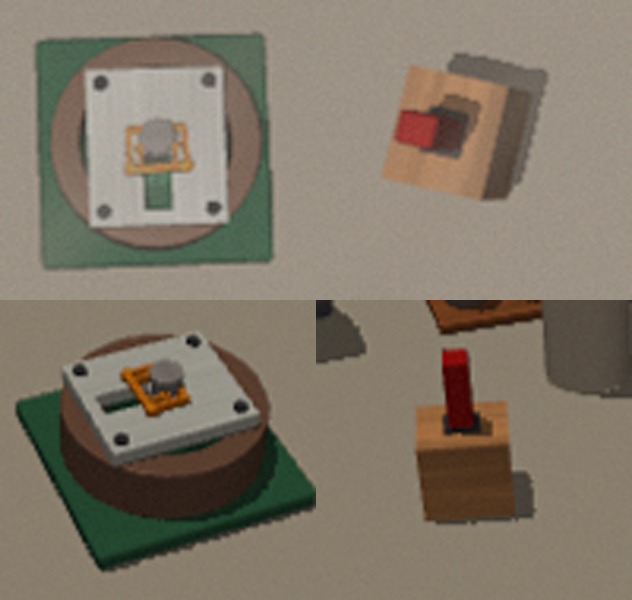

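The crop confirms both choices: the orange clip grips the spindle with the plate's slot on the image's lower side (-x), and the red handle stands on a dark collar on the block. Next I measure them.

```bash
python3 - <<'E'
from h import *
np.set_printoptions(precision=1,suppress=True)
for n in("top","side"):
    p,d=load(n,0); C=cloud(n,d); hsv=cv2.cvtColor(p,cv2.COLOR_RGB2HSV); H,S,V=[hsv[...,i].astype(int) for i in range(3)]
    print(n,"table z",np.median(C[300:330,200:330,2]) if n=="top" else np.median(C[250:300,120:200,2]))
    red=(((H<6)|(H>173))&(S>150)&(V>50))
    bx={"top":(slice(195,250),slice(85,145)),"side":(slice(90,160),slice(180,235))}[n]
    m=np.zeros_like(red);m[bx]=red[bx]
    P=C[m&(d>0)]; print("red",m.sum(),"z range",np.percentile(P[:,2],[2,50,98]))
    zt=np.percentile(P[:,2],97); T=m&(abs(C[...,2]-zt)<4); print(" handle top",zt,C[T].mean(0),T.sum())
    # block top
    wood=(H>5)&(H<20)&(S>90); m=np.zeros_like(red);m[bx]=wood[bx]
    bz=C[m][:,2]; print(" wood z",np.percentile(bz,[50,90,97]))
    T=m&(C[...,2]>70)&(C[...,2]<82)
    r=cv2.minAreaRect(C[T][:,:2].astype(np.float32)); print(" block top",r,T.sum())
    # plate
    bx={"top":(slice(140,205),slice(240,300)),"side":(slice(170,225),slice(250,335))}[n]
    pl=(S<45)&(V>130); m=np.zeros_like(red);m[bx]=pl[bx]
    zz=C[m][:,2]; zp=np.median(zz); T=m&(abs(C[...,2]-zp)<4)
    print(" plate z",zp,cv2.minAreaRect(C[T][:,:2].astype(np.float32)),T.sum())
    bb=np.zeros_like(red);bb[bx]=1
    T=(bb>0)&(C[...,2]>zp+12)&(C[...,2]<zp+20)&(S<60); print(" spindle",C[T].mean(0),T.sum(),np.ptp(C[T],axis=0), cv2.minEnclosingCircle(C[T][:,:2].astype(np.float32)))
    og=(H>8)&(H<22)&(S>170)&(V>120);m=np.zeros_like(red);m[bx]=og[bx]
    print(" clip",cv2.minAreaRect(C[m][:,:2].astype(np.float32)),m.sum(),np.percentile(C[m][:,2],[5,50,95]))
E
```

```text
top table z -1.1809073023823657
red 109 z range [137.8 141.5 146.1]
 handle top 145.74417772760793 [491.9 314.1 143.3] 51
 wood z [ 74.3  77.7 118.4]
 block top ((491.3861389160156, 314.7863464355469), (69.68262481689453, 78.55238342285156), 78.07974243164062) 817
 plate z 70.77121964116009 ((607.65673828125, -16.39801025390625), (110.30073547363281, 95.10296630859375), 2.870929718017578) 1548
 spindle [612.2 -16.1  86.6] 93 [22.5 23.9  7.7] ((612.2158203125, -15.682801246643066), 12.203692436218262)Traceback (most recent call last):
  File "<stdin>", line 24, in <module>
    return _quantile_unchecked(
        a, q, axis, out, overwrite_input, method, keepdims, weights)
    return _ureduce(a,
                    func=_quantile_ureduce_func,
    ...<5 lines>...
                    overwrite_input=overwrite_input,
                    method=method)
    r = func(a, **kwargs)
    result = _quantile(arr,
                       quantiles=q,
    ...<2 lines>...
                       out=out,
                       weights=wgt)
    slices_having_nans = np.isnan(arr[-1, ...])
                                  ~~~^^^^^^^^^
IndexError: index -1 is out of bounds for axis 0 with size 0
```

```bash
python3 - <<'E'
from h import *
np.set_printoptions(precision=1,suppress=True)
for n in("top","side"):
    p,d=load(n,0); C=cloud(n,d); hsv=cv2.cvtColor(p,cv2.COLOR_RGB2HSV); H,S,V=[hsv[...,i].astype(int) for i in range(3)]
    bx={"top":(slice(140,205),slice(240,300)),"side":(slice(170,225),slice(250,335))}[n]
    bb=np.zeros((384,512),bool);bb[bx]=1
    z=C[...,2]
    T=bb&(z>66)&(z<76)&(S<50); print(n,"plate",cv2.minAreaRect(C[T][:,:2].astype(np.float32)),T.sum(),np.median(z[T]))
    T=bb&(z>82)&(z<92)
    print(" spindle",C[T].mean(0),T.sum(),cv2.minEnclosingCircle(C[T][:,:2].astype(np.float32)))
    og=bb&(S>120)&(H>8)&(H<25)&(z>70)&(z<84)
    print(" orange",og.sum(),np.median(hsv[og],axis=0) if og.any() else 0, cv2.minAreaRect(C[og][:,:2].astype(np.float32)) if og.any() else 0, np.percentile(z[og],[10,50,90]) if og.any() else 0)
    dk=bb&(z<66)&(z>40)&(H>50)&(H<90)&(S>80)
    print(" slot green", dk.sum())
    bw={"top":(slice(195,250),slice(85,145)),"side":(slice(90,160),slice(180,235))}[n]
    bb=np.zeros((384,512),bool);bb[bw]=1
    print("table",np.median(z[250:300,120:200]))
    T=bb&(z>71)&(z<83); print(" block top",cv2.minAreaRect(C[T][:,:2].astype(np.float32)),T.sum(),np.median(z[T]))
    T=bb&(z>138)&(z<150); print(" handle top",cv2.minAreaRect(C[T][:,:2].astype(np.float32)),T.sum(),np.median(z[T]))
E
```

```text
top plate ((607.7753295898438, -15.979766845703125), (110.78443145751953, 95.92652893066406), 2.870929479598999) 1708 70.76267003930877
 spindle [612.1 -15.6  86.6] 102 ((612.1126098632812, -15.789772987365723), 12.311079978942871)
 orange 62 [ 15. 129. 173.] ((605.6870727539062, -18.230215072631836), (30.27273941040039, 43.79845428466797), 3.811591625213623) [74.7 76.9 79.3]
 slot green 0
table -0.6617976945082091
 block top ((490.9195861816406, 315.65142822265625), (71.55841064453125, 79.85525512695312), 78.11270141601562) 941 74.57815522479905
 handle top ((490.90057373046875, 315.00390625), (25.496374130249023, 21.66193962097168), 77.41227722167969) 131 141.39183367594376
side plate ((608.3707275390625, -19.484142303466797), (111.30499267578125, 99.2720718383789), 3.264223575592041) 1206 72.63299300454122
 spindle [612.6 -21.1  87.7] 85 ((613.525390625, -18.810382843017578), 13.078407287597656)
 orange 147 [ 15. 238. 127.] ((606.0765380859375, -20.484317779541016), (34.172157287597656, 47.8118782043457), 3.9920547008514404) [73.5 77.8 79.8]
 slot green 7
table 1.1869963263284262
 block top ((526.5726318359375, 381.91510009765625), (244.8433380126953, 91.03932189941406), 64.83526611328125) 391 75.89222102151552
 handle top ((492.47332763671875, 312.30096435546875), (29.500080108642578, 18.635337829589844), 76.78799438476562) 53 143.25499101347964
```

Both cameras agree to about 3 mm with a constant offset, so I take the mean. That puts the handle at about (491.7, 313.7), grip z ≈ 112, with its axis at -11.9° (or 168°). The spindle is at about (612.8, -17.3), x axis ≈ +3°, plate top ≈ 71.5. I approach with the jaws along the wedge's x.

```bash
python3 -m pendant '[[[-0.018,0.0378,-0.002,0],[-0.018,0.0378,-0.002,0],[-0.018,0.0378,-0.002,0],[-0.018,0.0378,-0.002,0],[-0.018,0.0378,-0.002,0],[-0.018,0.0378,-0.002,0],[-0.018,0.0378,-0.002,0],[-0.018,0.0378,-0.002,0],[-0.018,0.0378,-0.002,0],[-0.018,0.0378,-0.002,0],[0,0,0,0.148],[0,0,0,0.148],[0,0,0,0.148],[0,0,0,0.148],[0,0,0,0.148],[0,0,0,0.148],[0,0,0,0.148],[0,0,0,0.148],[0,0,0,0.148],[0,0,0,0.148]]]' 1; cat >> h.py <<'E'
def state():
    s=observe(); r=R.from_rotvec(s['tcp_rot']).as_matrix()
    np.set_printoptions(precision=2,suppress=True)
    print('t',round(s['t'],2),'pos',s['tool_pos'],'yaw',round(np.degrees(np.arctan2(r[1,0],r[0,0])),2),'tilt',r[:,2],'F',s['wrist_force'],'M',s['moment'],'op',round(s['opening'],1)); return s,r
def togo(P):
    s,r=state(); print('tool shift mm',r.T@(np.array(P)-s['tool_pos']))
E
python3 -c "
from h import *
togo([491.7,313.7,98])"
```

```text
t: 2.1
tool_pos: [491.7, 314.4, 250.9]
tcp_rot: [3.123, -0.334, -0.001]
wrist_force: [0.3, 0.4, 0.4]
opening: 85.6
t 2.1 pos [491.71 314.42 250.89] yaw -12.21 tilt [-0. -0. -1.] F [0.28 0.45 0.39] M [-0.01  0.01 -0.  ] op 85.6
tool shift mm [  0.23   0.62 152.89]
```

```bash
python3 -m pendant '[[[0,0,0.025,0],[0,0,0.025,0],[0,0,0.025,0],[0,0,0.025,0],[0,0.0005,0.025,0],[0,0,0.016,0],[0,0,0.011,0],[0,0,0,0],[0,0,0,0]]]' 1; python3 -c "
from h import *
togo([491.7,313.7,98])
p,d=snap('side',1);crop('side',p,140,30,160,140,4,'side1')"
```

```text
t: 3.0
tool_pos: [492.1, 314.2, 99.8]
tcp_rot: [-3.124, 0.325, -0.001]
wrist_force: [0.3, 0.1, 0.5]
opening: 85.4
t 3.0 pos [492.06 314.21  99.84] yaw -11.86 tilt [ 0.  0. -1.] F [0.26 0.07 0.54] M [-0.01 -0.01  0.02] op 85.4
tool shift mm [-0.25  0.58  1.84]
```

View pics/side1.png

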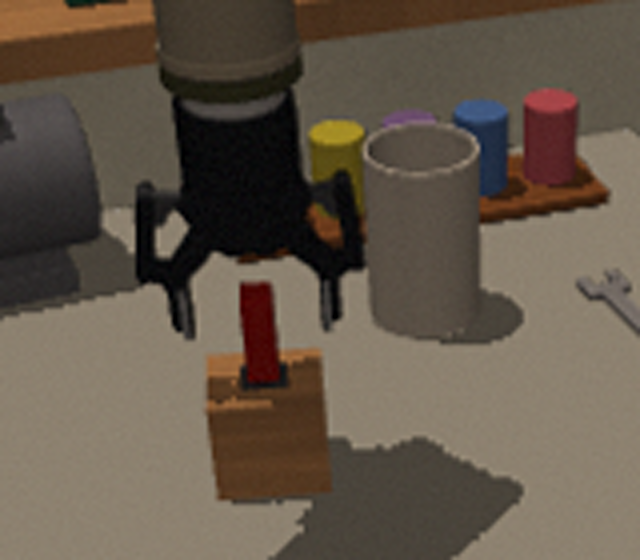

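The handle (crop 258,330) sits between the open fingers, which are clear of the block and the mug. I close the gripper.

```bash
python3 -m pendant '[[[0,0.0004,0.001,0],[0,0,0,0],[0,0,0,0],[0,0,0,0],[0,0,0,0],[0,0,0,0],[0,0,0,0],[0,0,0,0],[0,0,0,0],[0,0,0,0]]]' 0; python3 -c "
from h import *
state()"
```

```text
t: 4.05
tool_pos: [491.9, 313.7, 98.6]
tcp_rot: [-3.124, 0.325, -0.0]
wrist_force: [-1.5, 0.1, 5.7]
opening: 21.2
t 4.05 pos [491.86 313.73  98.56] yaw -11.86 tilt [ 0.  0. -1.] F [-1.51  0.07  5.7 ] M [-0.06  0.28 -0.01] op 21.2
```

```bash
python3 -m pendant '[[[0,0,-0.004,0],[0,0,-0.008,0],[0,0,-0.012,0],[0,0,-0.012,0],[0,0,-0.012,0],[0,0,-0.012,0],[0,0,-0.012,0],[0,0,-0.012,0],[0,0,-0.012,0],[0,0,-0.014,0],[0,0,-0.014,0],[0,0,-0.014,0],[0,0,-0.012,0],[0,0,0,0],[0,0,0,0]]]'; python3 -c "
from h import *
state()
p,d=snap('side',2);crop('side',p,140,0,160,140,4,'side2')
p,d=snap('top',2);crop('top',p,60,150,160,140,4,'top2')"
```

```text
t: 5.55
tool_pos: [491.7, 313.6, 248.2]
tcp_rot: [-3.125, 0.325, 0.0]
wrist_force: [-0.5, -0.1, -2.9]
opening: 21.6
t 5.55 pos [491.71 313.64 248.2 ] yaw -11.86 tilt [-0.  0. -1.] F [-0.47 -0.07 -2.86] M [-0.01  0.06 -0.  ] op 21.6
```

View pics/side2.png

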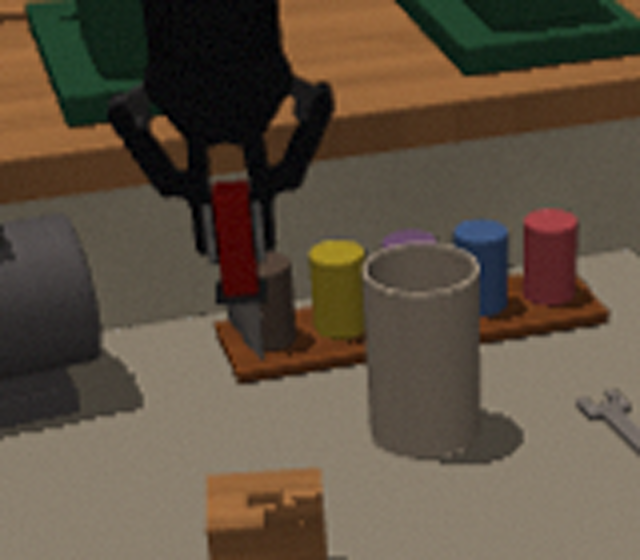

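The blade's vertical back faces right (+x) and the slope faces left, so the orientation already suits the spindle. The tip is at crop (263,357), which is side pixel (205.7, 89.2). Now I estimate the blade length.

```bash
python3 - <<'E'
from h import *
s,r=state()
p,d=load('side',2)
T=s['tool_pos']; X=r[:,0];Y=r[:,1]  # x=wedge x, y opposite
C=cloud('side',d)
for v in range(68,94):
    print(v,[int(x) for x in p[v,196:214].mean(-1)], d[v,200:210].astype(int))
b=T+10*X+np.array([0,0,-23.6])
print('pred collar back',proj('side',b), [ (L,proj('side',b-np.array([0,0,L]))) for L in (41,47,53,59,65)])
E
```

```text
t 5.65 pos [491.41 313.46 247.47] yaw -11.86 tilt [-0. -0. -1.] F [-0.36 -0.79 -2.  ] M [-0.03  0.01 -0.01] op 21.1
68 [25, 27, 26, 30, 29, 26, 24, 26, 43, 72, 65, 62, 55, 44, 39, 27, 39, 87] [ 985  988  985  989  993 1354 1350 1350 1351 1353]
69 [29, 27, 28, 25, 29, 26, 29, 22, 26, 40, 40, 42, 38, 31, 30, 28, 35, 76] [ 991  995  987  991  992 1014 1011 1353 1357 1354]
70 [22, 25, 28, 27, 24, 24, 26, 25, 17, 20, 25, 38, 35, 34, 32, 30, 36, 73] [ 988  994  991  997  996 1011 1011 1360 1357 1358]
71 [29, 23, 25, 25, 28, 28, 27, 24, 20, 20, 25, 35, 36, 34, 35, 26, 35, 70] [ 993  995  991  994  994 1007 1005 1358 1362 1362]
72 [28, 22, 27, 26, 28, 25, 29, 26, 23, 20, 23, 39, 36, 37, 31, 30, 34, 60] [ 993  995  993  993  996 1003 1002 1362 1364 1369]
73 [22, 26, 26, 20, 24, 21, 22, 20, 18, 19, 26, 38, 35, 33, 32, 30, 33, 59] [1000  996  995  997 1002  996 1001 1360 1362 1367]
74 [20, 24, 23, 22, 21, 20, 20, 21, 21, 21, 25, 37, 34, 35, 34, 30, 31, 57] [ 996  997  999  997  998  997 1000 1358 1368 1368]
75 [20, 23, 20, 26, 24, 27, 34, 34, 32, 24, 25, 35, 36, 36, 33, 28, 35, 75] [1000  999  
[... 1842 characters left out ...]
, 58, 62, 65, 62, 63, 62, 61, 63, 60, 58, 64, 66, 65, 69, 69, 68, 70] [1378 1384 1379 1386 1386 1380 1385 1381 1381 1387]
91 [125, 104, 38, 66, 65, 64, 65, 67, 67, 68, 68, 68, 61, 57, 51, 45, 46, 46] [1382 1374 1378 1374 1375 1378 1380 1372 1374 1381]
92 [126, 120, 60, 70, 68, 67, 62, 53, 49, 45, 48, 46, 44, 40, 36, 31, 33, 31] [1376 1379 1372 1375 1376 1379 1379 1381 1382 1375]
93 [127, 117, 61, 41, 46, 45, 44, 36, 35, 28, 31, 32, 29, 32, 31, 28, 31, 34] [1374 1372 1371 1374 1381 1380 1386 1373 1380 1389]
pred collar back [203.9   73.18] [(41, array([205.42,  88.13])), (47, array([205.64,  90.25])), (53, array([205.85,  92.35])), (59, array([206.06,  94.44])), (65, array([206.27,  96.51]))]
```

View pics/top2.png

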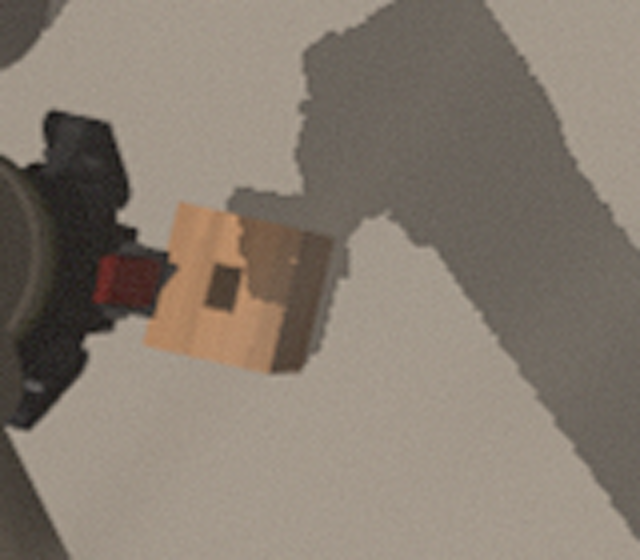

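By sight L is roughly 43 mm (about ±3). I will refine it with a gentle touch of the tip on the wooden block's top (z = 75), beside the hole.

```bash
python3 - <<'E'
from h import *
s,r=state();T=s['tool_pos'];X=r[:,0]
for nm,off,zs in (("collar front edge",-14,[0]),("tip front edge",-6,[41,43,45,47,50])):
    for L in zs:
        print(nm,L,proj('side',T+9*X-off*r[:,1]+np.array([0,0,-23.6-L])))
E
python3 -m pendant '[[[0,0.008,0.010,0],[0,0.008,0.018,0],[0,0.006,0.020,0],[0,0,0.020,0],[0,0,0.014,0],[0,0,0.008,0],[0,0,0.003,0],[0,0,0,0],[0,0,0,0]]]'; python3 -c "
from h import *
state()
p,d=snap('side',3);crop('side',p,160,70,80,70,8,'side3')"
```

```text
t 5.65 pos [491.41 313.46 247.47] yaw -11.86 tilt [-0. -0. -1.] F [-0.36 -0.79 -2.  ] M [-0.03  0.01 -0.01] op 21.1
collar front edge 0 [203.58  75.75]
tip front edge 41 [205.07  89.27]
tip front edge 43 [205.14  89.98]
tip front edge 45 [205.21  90.69]
tip front edge 47 [205.29  91.4 ]
tip front edge 50 [205.4   92.45]
t: 6.55
tool_pos: [487.6, 292.4, 156.0]
tcp_rot: [-3.124, 0.324, -0.001]
wrist_force: [-0.1, 0.3, -0.6]
opening: 21.3
t 6.55 pos [487.6  292.4  156.04] yaw -11.86 tilt [ 0.  0. -1.] F [-0.11  0.3  -0.57] M [-0.02  0.01  0.04] op 21.3
```

View pics/side3.png

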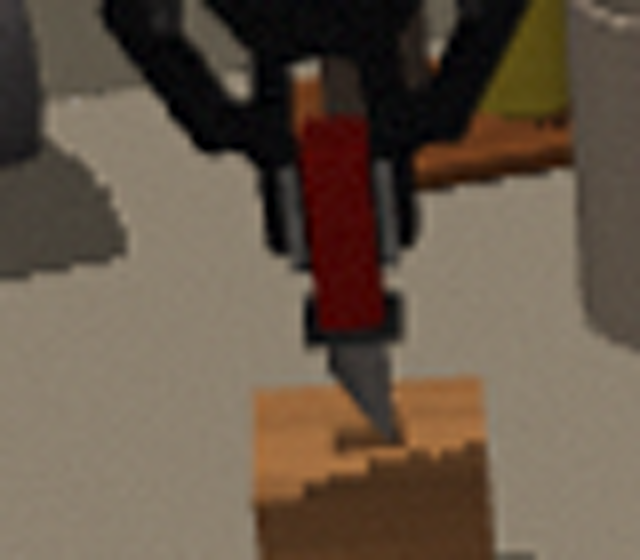

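The tip (crop 392,440) hangs just over the block's top, in front of the hole. I go down in small steps.

```bash
python3 -m pendant '[[[0,0,0.004,0],[0,0,0.004,0],[0,0,0.002,0],[0,0,0,0]]]'; python3 -m pendant '[[[0,0,0.0015,0],[0,0,0,0]]]';python3 -m pendant '[[[0,0,0.0015,0],[0,0,0,0]]]'
```

```text
t: 7.0
tool_pos: [487.0, 292.0, 144.8]
tcp_rot: [3.124, -0.325, -0.001]
wrist_force: [-0.1, 0.2, -2.6]
opening: 21.1
t: 7.2
tool_pos: [487.2, 292.1, 143.7]
tcp_rot: [3.125, -0.324, -0.0]
wrist_force: [0.1, -0.4, -1.5]
opening: 21.3
t: 7.4
tool_pos: [487.2, 292.1, 142.2]
tcp_rot: [3.125, -0.325, -0.0]
wrist_force: [0.1, 0.2, -0.8]
opening: 21.5
```

```bash
python3 -m pendant '[[[0,0,0.001,0],[0,0,0,0]]]'; python3 -m pendant '[[[0,0,0.001,0],[0,0,0,0]]]';python3 -m pendant '[[[0,0,0.001,0],[0,0,0,0]]]'
```

```text
t: 7.6
tool_pos: [487.2, 292.1, 141.2]
tcp_rot: [3.125, -0.325, -0.0]
wrist_force: [0.4, -0.1, -2.7]
opening: 21.3
t: 7.8
tool_pos: [487.3, 292.2, 140.9]
tcp_rot: [-3.124, 0.325, -0.0]
wrist_force: [-2.3, -0.6, 4.4]
opening: 21.5
t: 8.0
tool_pos: [487.5, 292.4, 140.7]
tcp_rot: [-3.124, 0.325, -0.001]
wrist_force: [-4.6, -2.5, 12.9]
opening: 21.9
```

Contact at TCP z ≈ 141.0, so the tip is 66.0 mm below the TCP (blade ≈ 42.4 mm), which agrees with sight. The grasp position also matches the mean of the camera estimates. I lift, carry the wedge over to the spindle's slot side and turn it 15°.

```bash
python3 -m pendant '[[[0,0,-0.010,0],[0,0,-0.02,0],[0,0,-0.03,0],[0.0159,0.0285,0,0],[0.0159,0.0285,0,0],[0.0159,0.0285,0,0],[0.0159,0.0285,0,0],[0.0159,0.0285,0,0],[0.0159,0.0285,0,0],[0.0159,0.0285,0,0],[0.0159,0.0285,0,0],[0.0159,0.0285,0,0],[0.0159,0.0285,0,0],[0,0,0,-0.13],[0,0,0,-0.1318],[0,0,0,0],[0,0,0,0]]]'; python3 -c "
from h import *
togo([584.5,-18.9,175])
p,d=snap('side',4);crop('side',p,230,110,120,105,6,'side4')"
```

```text
t: 9.7
tool_pos: [584.3, -19.4, 199.4]
tcp_rot: [-3.14, -0.08, -0.0]
wrist_force: [0.1, -0.4, -1.7]
opening: 21.1
t 9.7 pos [584.27 -19.38 199.45] yaw 2.93 tilt [ 0.  0. -1.] F [ 0.11 -0.4  -1.7 ] M [ 0.01  0.01 -0.01] op 21.1
tool shift mm [ 0.25 -0.46 24.45]
```

View pics/side4.png

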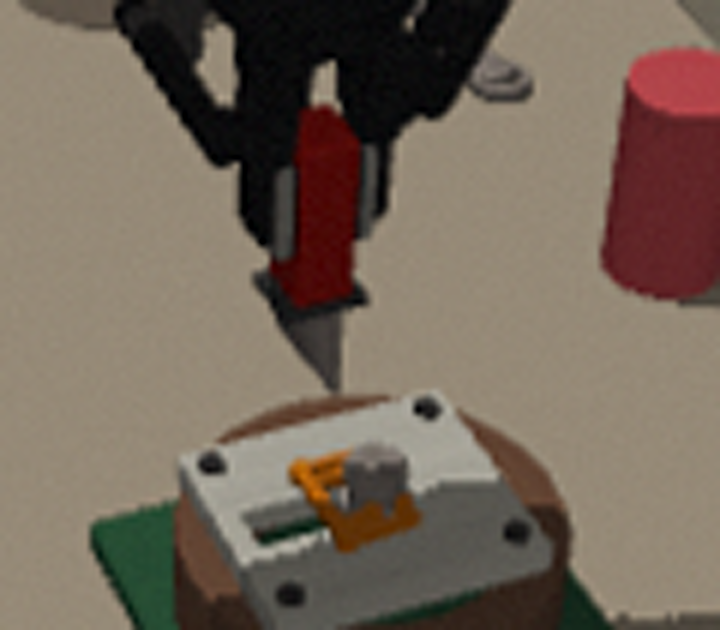

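The blade hangs above the clip with its flat back toward the spindle (tip at crop 335,390; spindle top at 378,460). I lower it to just above the bow's top.

```bash
python3 -m pendant '[[[0,-0.0005,0.010,0],[0,0,0.015,0],[0,0,0.015,0],[0,0,0.009,0],[0,0,0.004,0],[0,0,0,0],[0,0,0,0]]]'; python3 -c "
from h import *
state()
p,d=snap('side',5);crop('side',p,250,140,90,80,8,'side5')
p,d=snap('top',5);crop('top',p,220,120,100,90,7,'top5')"
```

```text
t: 10.45
tool_pos: [584.5, -19.1, 146.6]
tcp_rot: [-3.14, -0.086, -0.001]
wrist_force: [1.0, 0.3, -1.9]
opening: 21.6
t 10.45 pos [584.49 -19.09 146.63] yaw 3.13 tilt [ 0.  0. -1.] F [ 1.01  0.34 -1.9 ] M [ 0.03  0.08 -0.02] op 21.6
```

View pics/side5.png

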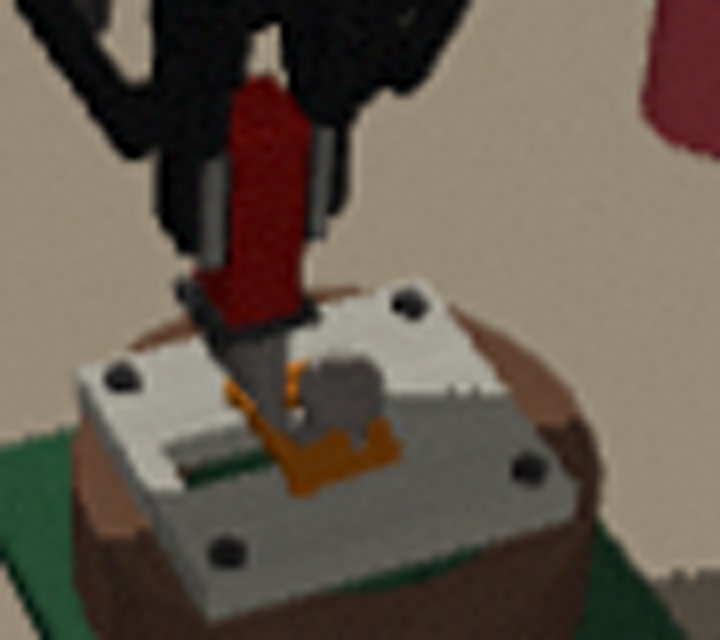

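View pics/top5.png

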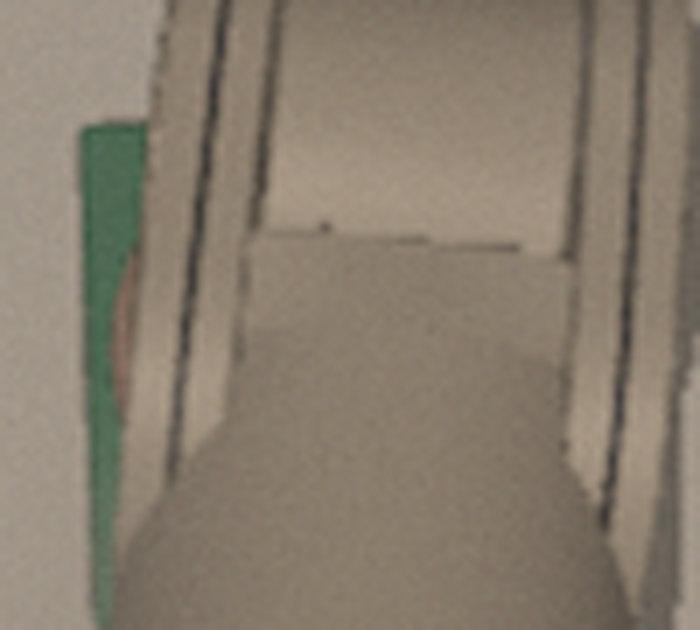

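The side view shows the tip (crop 275,425) just above the middle of the bow, with the spindle at (340,390). The arm blocks the top view. I find the spindle's side by gentle touch toward +x.

```bash
python3 -m pendant '[[[0.002,0,0,0],[0.002,0,0,0],[0,0,0,0]]]'; python3 -m pendant '[[[0.001,0,0,0],[0,0,0,0]]]'; python3 -m pendant '[[[0.0007,0,0,0],[0,0,0,0]]]'
```

```text
t: 10.85
tool_pos: [588.6, -18.7, 146.5]
tcp_rot: [-3.14, -0.086, -0.001]
wrist_force: [-0.6, -0.2, -2.5]
opening: 21.6
t: 11.05
tool_pos: [589.3, -18.7, 146.3]
tcp_rot: [-3.14, -0.086, -0.0]
wrist_force: [-0.1, -0.9, -2.8]
opening: 21.2
t: 11.25
tool_pos: [590.0, -18.6, 146.3]
tcp_rot: [-3.14, -0.086, -0.0]
wrist_force: [-0.1, 0.1, -1.6]
opening: 20.7
```

```bash
python3 -m pendant '[[[0.0007,0,0,0],[0,0,0,0]]]'; python3 -m pendant '[[[0.0007,0,0,0],[0,0,0,0]]]'
```

```text
t: 11.45
tool_pos: [590.7, -18.6, 146.3]
tcp_rot: [-3.14, -0.086, -0.0]
wrist_force: [-1.1, 0.0, -1.7]
opening: 21.2
t: 11.65
tool_pos: [591.4, -18.6, 146.3]
tcp_rot: [-3.14, -0.086, -0.0]
wrist_force: [0.4, -0.6, -0.5]
opening: 21.0
```

```bash
python3 -m pendant '[[[0.0006,0,0,0],[0,0,0,0]]]'; python3 -m pendant '[[[0.0006,0,0,0],[0,0,0,0]]]'; python3 -c "
from h import *
p,d=snap('side',6);crop('side',p,260,150,60,55,11,'side6')"
```

```text
t: 11.85
tool_pos: [591.7, -18.6, 146.2]
tcp_rot: [-3.14, -0.086, 0.001]
wrist_force: [-1.4, -0.8, -1.6]
opening: 21.5
t: 12.05
tool_pos: [591.9, -18.6, 146.0]
tcp_rot: [-3.14, -0.086, 0.003]
wrist_force: [-3.1, -1.0, -0.7]
opening: 21.3
```

View pics/side6.png

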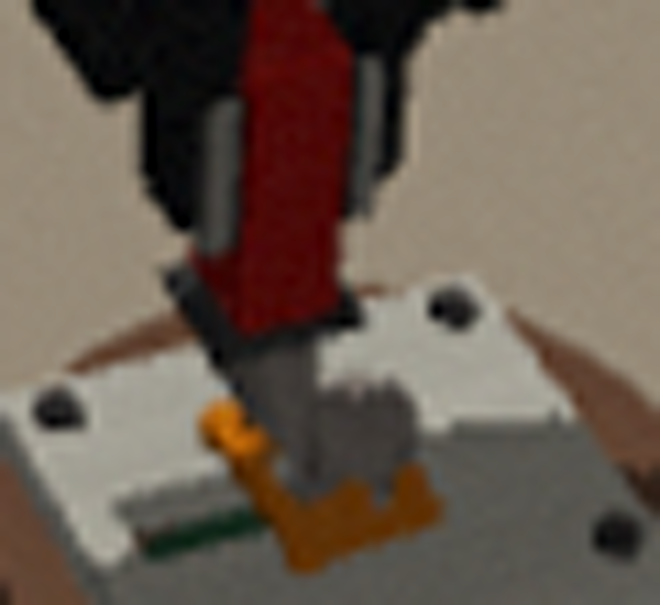

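The blade's back touches the spindle at TCP x ≈ 591.6. I back off to about 1.3 mm clearance, so the 2.5 mm tip is centred in the 6 mm gap, and go down.

```bash
python3 -m pendant '[[[-0.0013,0,0,0],[-0.0012,0,0,0],[0,0,0,0],[0,0,0,0]]]'; python3 -m pendant '[[[0,0,0.002,0],[0,0,0.002,0],[0,0,0,0]]]'; python3 -m pendant '[[[0,0,0.0015,0],[0,0,0,0]]]'; python3 -m pendant '[[[0,0,0.0015,0],[0,0,0,0]]]'
```

```text
t: 12.5
tool_pos: [590.3, -18.6, 146.5]
tcp_rot: [-3.14, -0.086, -0.001]
wrist_force: [-0.7, 0.6, -2.1]
opening: 21.2
t: 12.8
tool_pos: [589.9, -18.6, 141.9]
tcp_rot: [-3.14, -0.086, 0.001]
wrist_force: [-0.9, -0.2, -2.1]
opening: 21.0
t: 13.0
tool_pos: [590.3, -18.6, 140.8]
tcp_rot: [-3.14, -0.086, -0.001]
wrist_force: [1.2, 0.2, -1.6]
opening: 21.5
t: 13.2
tool_pos: [590.6, -18.6, 139.6]
tcp_rot: [-3.14, -0.086, -0.002]
wrist_force: [3.6, -0.3, -0.4]
opening: 21.5
```

The tip has entered the gap and the bow now pushes the blade toward +x (3.6 N), as expected. I continue.

```bash
python3 -m pendant '[[[0,0,0.0015,0],[0,0,0,0]]]'; python3 -m pendant '[[[0,0,0.0015,0],[0,0,0,0]]]'; python3 -m pendant '[[[0,0,0.0015,0],[0,0,0,0]]]'
```

```text
t: 13.4
tool_pos: [591.0, -18.6, 138.3]
tcp_rot: [-3.14, -0.086, -0.004]
wrist_force: [5.3, 0.6, 0.2]
opening: 21.7
t: 13.6
tool_pos: [591.2, -18.6, 137.3]
tcp_rot: [-3.14, -0.086, -0.005]
wrist_force: [4.5, 1.1, 5.7]
opening: 21.1
t: 13.8
tool_pos: [591.3, -18.6, 136.3]
tcp_rot: [-3.14, -0.086, -0.005]
wrist_force: [3.6, 0.2, 9.3]
opening: 21.4
```

```bash
python3 -c "
from h import *
p,d=snap('side',7);crop('side',p,260,150,60,55,11,'side7')"
```

```text
(no output)
```

View pics/side7.png

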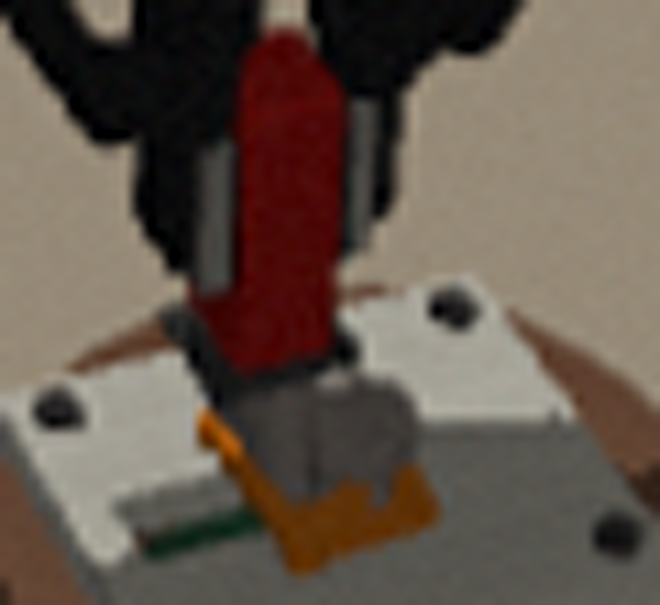

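The blade now stands between the bow (crop 230,450) and the spindle (365,430), vertical force about 10 N. I continue in small steps.

```bash
python3 -m pendant '[[[0,0,0.0015,0],[0,0,0,0]]]'; python3 -m pendant '[[[0,0,0.0015,0],[0,0,0,0]]]'; python3 -m pendant '[[[0,0,0.0015,0],[0,0,0,0]]]'
```

```text
t: 14.05
tool_pos: [591.3, -18.6, 135.0]
tcp_rot: [-3.14, -0.086, -0.005]
wrist_force: [2.4, 0.3, 10.2]
opening: 21.2
t: 14.25
tool_pos: [591.3, -18.6, 133.5]
tcp_rot: [-3.14, -0.086, -0.005]
wrist_force: [2.6, -0.1, 10.0]
opening: 21.6
t: 14.45
tool_pos: [591.3, -18.6, 131.8]
tcp_rot: [-3.14, -0.086, -0.005]
wrist_force: [3.4, 1.0, 9.0]
opening: 21.3
```

```bash
python3 -m pendant '[[[0,0,0.0015,0],[0,0,0,0]]]'; python3 -m pendant '[[[0,0,0.0015,0],[0,0,0,0]]]'; python3 -c "
from h import *
p,d=snap('side',8);crop('side',p,260,150,60,55,11,'side8')"
```

```text
t: 14.65
tool_pos: [591.2, -18.6, 130.0]
tcp_rot: [-3.14, -0.086, -0.005]
wrist_force: [4.1, 0.4, 6.2]
opening: 21.2
t: 14.85
tool_pos: [591.1, -18.6, 128.2]
tcp_rot: [-3.14, -0.086, -0.004]
wrist_force: [6.0, 0.2, 4.7]
opening: 21.3
```

View pics/side8.png

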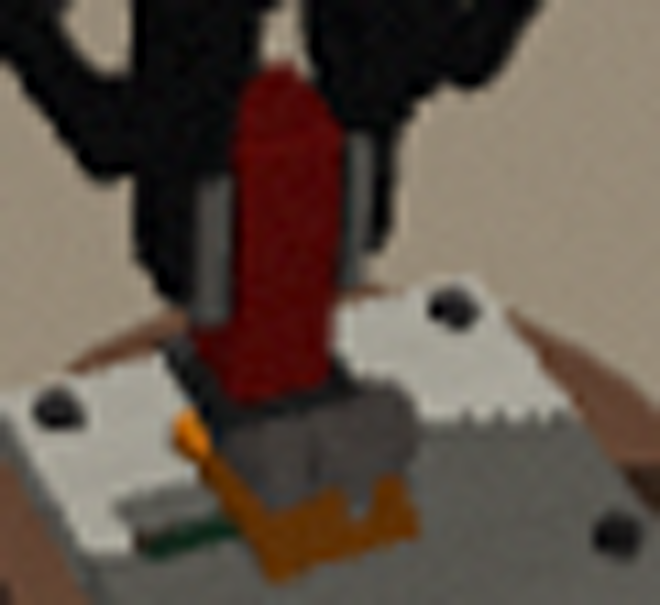

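The clip has started to slide off: its bow's near end moved from crop (300,560) to (280,575). The tip is about 9 mm below the plate's top.

```bash
python3 -m pendant '[[[0,0,0.001,0],[0,0,0,0]]]'; python3 -m pendant '[[[0,0,0.001,0],[0,0,0,0]]]'; python3 -m pendant '[[[0,0,0.001,0],[0,0,0,0]]]'; python3 -c "
from h import *
p,d=snap('side',9);crop('side',p,260,150,60,55,11,'side9')"
```

```text
t: 15.1
tool_pos: [590.5, -18.6, 126.7]
tcp_rot: [-3.14, -0.086, -0.002]
wrist_force: [2.7, -0.2, 1.5]
opening: 21.6
t: 15.3
tool_pos: [588.5, -18.8, 124.1]
tcp_rot: [3.14, 0.086, -0.006]
wrist_force: [-0.9, -0.9, -1.9]
opening: 21.3
t: 15.5
tool_pos: [589.0, -18.7, 123.4]
tcp_rot: [3.14, 0.086, -0.004]
wrist_force: [-1.1, 0.2, -1.4]
opening: 21.4
```

View pics/side9.png

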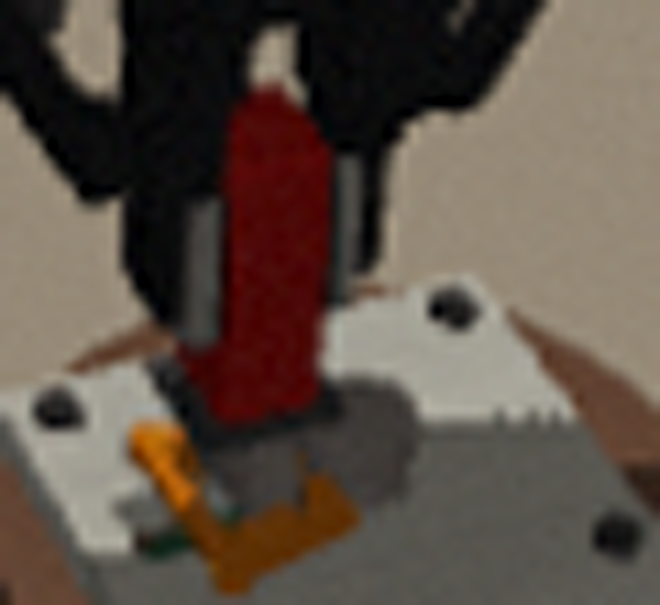

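The clip snapped off: the force dropped to about zero and its noses now lie clear of the spindle at crop (330,500). The tip is about 14 mm below the plate's top, so I stop here and draw the blade straight up slowly.

```bash
python3 -m pendant '[[[0,0,-0.002,0],[0,0,-0.003,0],[0,0,-0.003,0],[0,0,0,0]]]'; python3 -m pendant '[[[0,0,-0.004,0],[0,0,-0.004,0],[0,0,-0.004,0],[0,0,0,0]]]'; python3 -c "
from h import *
p,d=snap('side',10);crop('side',p,260,150,60,55,11,'side10')"
```

```text
t: 15.95
tool_pos: [589.8, -18.7, 132.7]
tcp_rot: [-3.14, -0.086, 0.001]
wrist_force: [-3.5, -0.7, -0.7]
opening: 21.4
t: 16.35
tool_pos: [591.2, -18.6, 145.5]
tcp_rot: [-3.14, -0.086, -0.005]
wrist_force: [-0.2, 0.0, -3.2]
opening: 21.1
```

View pics/side10.png

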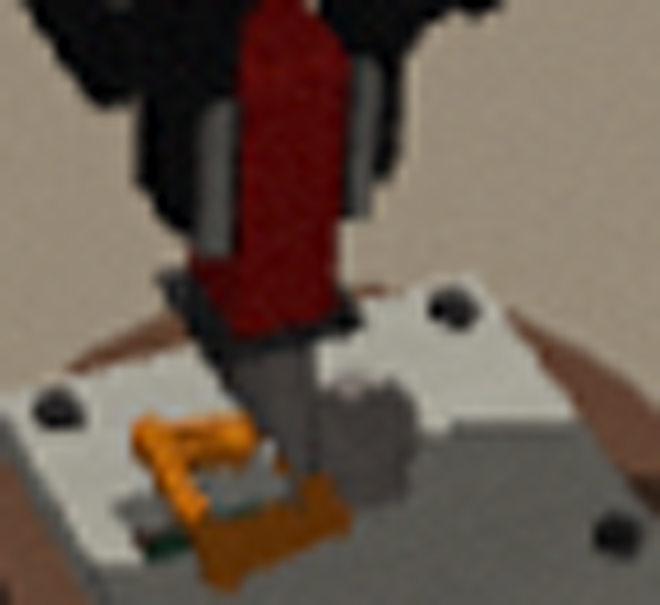

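The blade is out and the clip lies flat on the plate at crop (240,500). I lift and carry the wedge back over the block.

```bash
python3 -m pendant '[[[0,0,-0.01,0],[0,0,-0.02,0],[0,0,-0.03,0],[0,0,0,0.13],[0,0,0,0.1318],[-0.0165,-0.0305,0,0],[-0.0165,-0.0305,0,0],[-0.0165,-0.0305,0,0],[-0.0165,-0.0305,0,0],[-0.0165,-0.0305,0,0],[-0.0165,-0.0305,0,0],[-0.0165,-0.0305,0,0],[-0.0165,-0.0305,0,0],[-0.0165,-0.0305,0,0],[-0.0165,-0.0305,0,0],[0,0,0,0],[0,0,0,0]]]'; python3 -c "
from h import *
togo([491.9,313.7,170])
p,d=snap('top',11);crop('top',p,230,130,80,75,8,'top11')"
```

```text
t: 18.1
tool_pos: [491.2, 314.5, 204.8]
tcp_rot: [-3.125, 0.322, -0.001]
wrist_force: [0.0, -0.7, -1.2]
opening: 21.5
t 18.1 pos [491.18 314.45 204.8 ] yaw -11.77 tilt [ 0.  0. -1.] F [ 0.   -0.68 -1.23] M [-0.03 -0.09  0.01] op 21.5
tool shift mm [ 0.84  0.6  34.8 ]
```

View pics/top11.png

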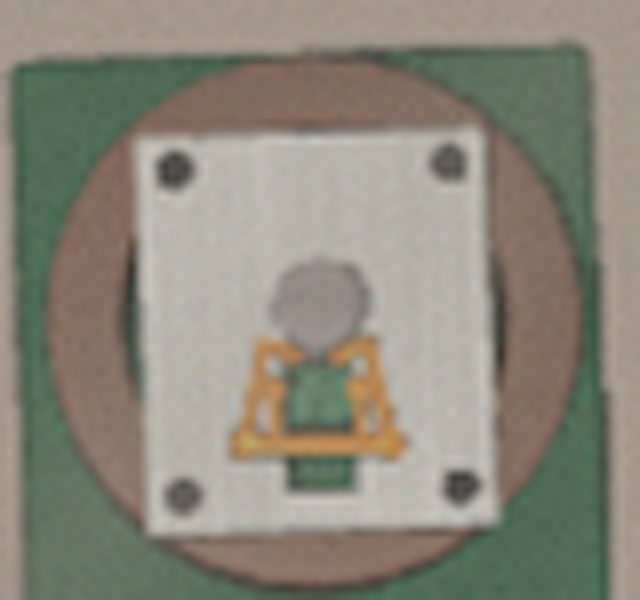

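The top view shows the clip off: its noses (crop 290,350 and 345,350) lie in front of the spindle (320,305) and the bow (320,445) lies across the slot. I insert the wedge in its hole.

```bash
python3 -m pendant '[[[0.0008,0.0006,0.015,0],[0,0,0.018,0],[0,0,0.015,0],[0,0,0.006,0],[0,0,0,0],[0,0,0,0]]]'; python3 -c "
from h import *
togo([491.9,313.7,98.6])
p,d=snap('side',12);crop('side',p,160,70,80,70,8,'side12')"
```

```text
t: 18.75
tool_pos: [492.2, 313.0, 150.7]
tcp_rot: [-3.124, 0.325, -0.001]
wrist_force: [-0.5, -0.5, -0.8]
opening: 21.2
t 18.75 pos [492.23 312.96 150.74] yaw -11.88 tilt [ 0.  0. -1.] F [-0.51 -0.52 -0.79] M [ 0.04 -0.03 -0.03] op 21.2
tool shift mm [-0.5  -0.63 52.14]
```

View pics/side12.png

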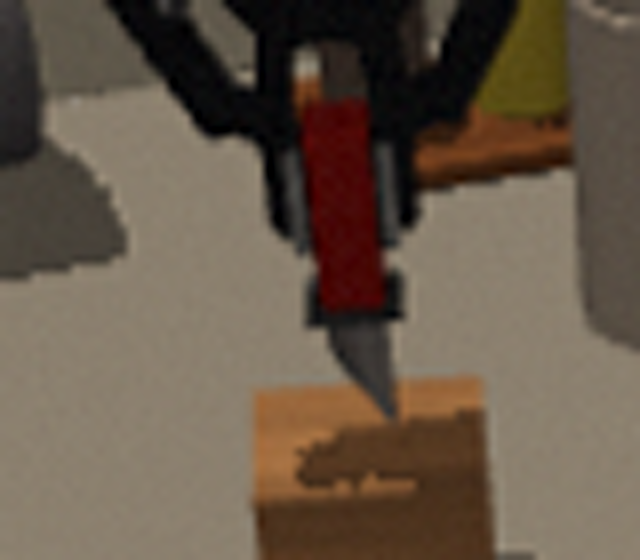

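The tip (crop 395,415) hangs over the hole. I correct by half a millimetre and lower in stages.

```bash
python3 -m pendant '[[[-0.0005,-0.0006,0.006,0],[0,0,0.006,0],[0,0,0.006,0],[0,0,0,0]]]'; python3 -m pendant '[[[0,0,0.006,0],[0,0,0.006,0],[0,0,0.006,0],[0,0,0,0]]]'
```

```text
t: 19.2
tool_pos: [490.9, 313.4, 131.1]
tcp_rot: [3.124, -0.324, -0.002]
wrist_force: [-0.0, 0.4, -1.6]
opening: 21.3
t: 19.6
tool_pos: [491.0, 313.3, 113.2]
tcp_rot: [3.124, -0.324, -0.002]
wrist_force: [-0.5, 0.4, -1.7]
opening: 21.1
```

```bash
python3 -m pendant '[[[0.0006,-0.0002,0.005,0],[0,0,0.005,0],[0,0,0.0025,0],[0,0,0,0]]]'; python3 -m pendant '[[[0,0,0.001,0],[0,0,0,0]]]'; python3 -m pendant '[[[0,0,0.001,0],[0,0,0,0]]]'
```

```text
t: 20.0
tool_pos: [491.9, 313.6, 101.3]
tcp_rot: [3.124, -0.325, -0.001]
wrist_force: [0.3, 0.2, -2.3]
opening: 21.4
t: 20.2
tool_pos: [492.2, 313.8, 100.9]
tcp_rot: [-3.125, 0.325, -0.0]
wrist_force: [1.4, 0.8, -1.8]
opening: 21.3
t: 20.4
tool_pos: [492.1, 313.8, 99.8]
tcp_rot: [-3.125, 0.325, 0.0]
wrist_force: [-0.2, -1.1, -2.8]
opening: 21.6
```

```bash
python3 -m pendant '[[[0,0,0.001,0],[0,0,0,0]]]'; python3 -m pendant '[[[0,0,0.0005,0],[0,0,0,0]]]'
```

```text
t: 20.6
tool_pos: [492.1, 313.7, 98.7]
tcp_rot: [-3.125, 0.325, 0.0]
wrist_force: [-0.0, 0.2, -2.7]
opening: 21.5
t: 20.8
tool_pos: [492.2, 313.8, 98.6]
tcp_rot: [-3.125, 0.325, 0.0]
wrist_force: [-2.7, -1.1, 2.1]
opening: 21.7
```

The collar touches the block at the original height (98.6). I open the gripper and retreat.

```bash
python3 -m pendant '[[[0,0,0,0],[0,0,0,0],[0,0,0,0],[0,0,0,0],[0,0,0,0],[0,0,0,0],[0,0,0,0],[0,0,0,0]]]' 1;  python3 -m pendant '[[[0,0,-0.005,0],[0,0,-0.01,0],[0,0,-0.02,0],[0,0,-0.03,0],[0,0,-0.03,0],[0,0,-0.03,0],[0,0,-0.02,0],[-0.02,-0.02,0,0],[-0.03,-0.02,0,0],[-0.03,-0.02,0,0],[-0.03,-0.02,0,0],[-0.03,-0.02,0,0],[-0.03,-0.02,0,0],[0,0,0,0],[0,0,0,0],[0,0,0,0]]]'; python3 - <<'E'
from h import *
state()
a,_=snap('side',13); b,d=snap('top',13)
cv2.imwrite('pics/side13.png',a[:,:,::-1])
cv2.imwrite('pics/top13.png',b[:,:,::-1])
C=cloud('top',d); z=C[...,2]
hsv=cv2.cvtColor(b,cv2.COLOR_RGB2HSV)
bb=np.zeros(z.shape,bool);bb[140:205,240:300]=1
og=bb&(hsv[...,1]>110)&(hsv[...,0]>8)&(hsv[...,0]<25)&(z>68)
print('clip',cv2.minAreaRect(C[og][:,:2].astype(np.float32)),np.percentile(z[og],[10,50,90]))
T=bb&(z>82)&(z<92); print('spindle',C[T].mean(0))
T=bb&(z>66)&(z<76)&(hsv[...,1]<50); print("plate",cv2.minAreaRect(C[T][:,:2].astype(np.float32)))
bb[:]=0;bb[195:250,85:145]=1
T=bb&(z>138)&(z<150); print(" handle top",cv2.minAreaRect(C[T][:,:2].astype(np.float32)),np.median(z[T]))
E
```

```text
t: 21.6
tool_pos: [492.2, 313.8, 98.3]
tcp_rot: [-3.125, 0.325, -0.0]
wrist_force: [0.9, -1.0, -0.4]
opening: 85.2
t: 23.2
tool_pos: [351.5, 465.3, 243.9]
tcp_rot: [-3.124, 0.327, -0.001]
wrist_force: [0.2, 0.7, -0.6]
opening: 85.4
t 23.2 pos [351.49 465.33 243.94] yaw -11.95 tilt [ 0.  0. -1.] F [ 0.21  0.74 -0.61] M [-0.02 -0.03  0.02] op 85.4
clip ((532.92578125, -14.953907012939453), (43.96384811401367, 141.61074829101562), 86.9299087524414) [74.32 76.86 79.78]
spindle [612.01 -15.81  86.43]
plate ((607.5081176757812, -16.02370834350586), (110.34281158447266, 96.06778717041016), 3.1265454292297363)
 handle top ((490.8012390136719, 315.31109619140625), (27.70490074157715, 21.79581069946289), 78.29928588867188) 141.8296398573783
```

View pics/side13.png

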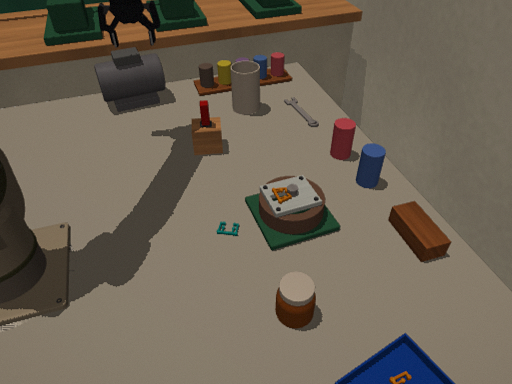

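View pics/top13.png

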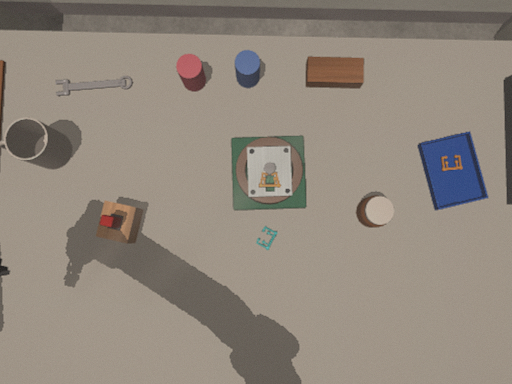

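Both views show the wedge back in its block (side 205,113; top 107,221) and the clip off the spindle (top 269,180). Everything else is where it was. My clip rectangle caught a stray pixel, so I measure again with the largest blob.

```bash
python3 - <<'E'
from h import *
b,d=load('top',13); C=cloud('top',d)
hsv=cv2.cvtColor(b,cv2.COLOR_RGB2HSV)
m=np.zeros(d.shape,np.uint8); m[160:195,250:290]=((hsv[...,1]>70)&(hsv[...,0]>8)&(hsv[...,0]<25))[160:195,250:290]
n,l,st,_=cv2.connectedComponentsWithStats(m); k=1+np.argmax(st[1:,4]); v,u=np.nonzero(l==k)
P=plane('top',u,v,76.0); print('n',len(u),cv2.minAreaRect(P[:,:2].astype(np.float32)),'z',np.median(C[l==k][:,2]))
print('x min/max',P[:,0].min(),P[:,0].max(),'spindle near side',612-12.5)
E
```

```text
n 162 ((589.4301147460938, -18.15313720703125), (30.85374641418457, 45.95344924926758), 0.9172184467315674) z 76.29278577213722
x min/max 573.6374988925186 605.0843408342747 spindle near side 599.5
```

```bash
python3 - <<'E'
from h import *
for i in (0,11,13):
    b,d=load('top',i)
    hsv=cv2.cvtColor(b,cv2.COLOR_RGB2HSV)
    m=np.zeros(d.shape,np.uint8); m[155:195,250:290]=((hsv[...,1]>70)&(hsv[...,0]>8)&(hsv[...,0]<25))[155:195,250:290]
    n,l,st,_=cv2.connectedComponentsWithStats(m,connectivity=8); k=1+np.argmax(st[1:,4]); v,u=np.nonzero(l==k)
    P=plane('top',u,v,76.0)
    # bow: rows of lowest x
    x=P[:,0]; h,e=np.histogram(x,bins=np.arange(560,640,2)); print(i,len(u),x.min(),x.max(),x.mean(),h)
    crop('top',b,245,150,50,50,12,f'clip{i}')
E
```

```text
0 155 586.8703369712177 622.8528969980293 601.4960476976709 [ 0  0  0  0  0  0  0  0  0  0  0  0  0  2 13 22 15 10 14  6  8  7  9 10
  6  3  3  3  7  4  8  5  0  0  0  0  0  0  0]
11 161 573.6374988925186 605.0843408342747 585.9019298914437 [ 0  0  0  0  0  0 11 16 17 21  9  7  6 10 10 10  5  4  3  5 12 11  4  0
  0  0  0  0  0  0  0  0  0  0  0  0  0  0  0]
13 162 573.6374988925186 605.0843408342747 586.0468034757565 [ 0  0  0  0  0  0 11 16 17 21  8  7  7 10 10 10  5  4  3  5 12 11  5  0
  0  0  0  0  0  0  0  0  0  0  0  0  0  0  0]
```

View pics/clip13.png

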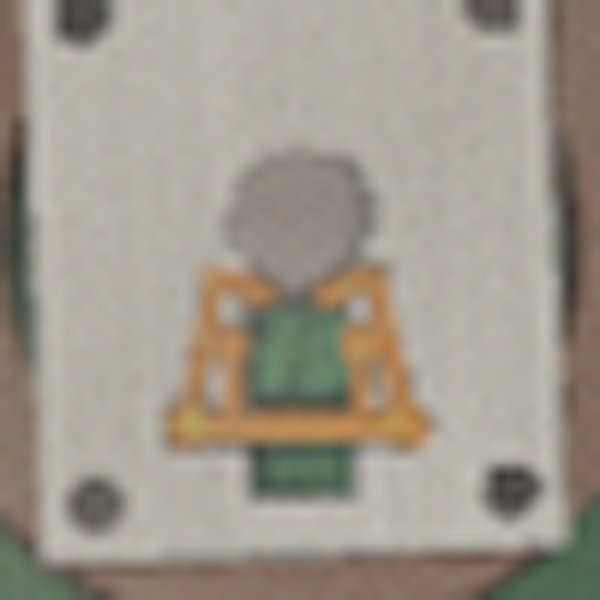

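The jaws are closed with the noses (crop 260,290 and 330,290) in front of the spindle, and the clip lies flat and settled on the plate about 15.5 mm from where it sat. I hand in the job.

```bash
python3 -c "
from station import *
print(job_done())"
```

```text
the job is handed in; nothing more can be done
None
```

The clip is off the spindle and lying on the aluminium plate, and the wedge is back in its block. I handed the job in at about 23 s of the 72 s allowed.

**What I did**
- I gripped the wedge across its x faces and lifted it out of the block. A gentle touch of the tip on the block's wooden top (13 N at most) gave a blade length of about 42 mm.
- I touched the blade's back lightly to the spindle's side (3 N) to find the gap. I then slid the blade down with at most about 10 N vertical force.
- The clip snapped off with the tip about 13 to 14 mm below the plate's top. I stopped there, drew the blade straight up and put the wedge back in its hole, with the collar at its original height. Then I let go and moved clear.

**Last checks**
- **Clip:** it lies flat and free about 15.5 mm from where it sat, with its noses closed in front of the spindle. It did not move between the last two top pictures.
- **Wedge:** the handle is within about 0.5 mm of where it started.
- **Everything else:** it looks unmoved in both views, and the gripper touches nothing.

**Disagreements**
- The two cameras differed by about 3 mm throughout. I used their mean, which the grasp confirmed; the spindle touch came about 1 mm beyond it.
- One automatic clip measurement picked up a stray pixel, so I repeated it on the largest blob. That put the clip's centre about 13.5 mm from the spindle's axis, just under the stated 14 to 17 mm but within one pixel (about 2 mm).

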